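# Put the hammer away on its rest

### The arm

A 6-joint arm with a two-finger parallel gripper is mounted at the origin on a cart in front of the work surface, level with it; the furniture and walls round the work are solid. World frame = base frame: x ahead of the robot, y to its left, z up, the work surface at z = 0. Lengths are in m, angles in rad, forces in N, time in s.
With the tool pointing down it reaches from about 0.25 to 0.775 m from the base axis. Payload 4 kg.
Tool frame: the origin (TCP) lies midway between the tips of the shut fingers; the grasp point (between the pads) lies 19 mm behind it; z points along the fingers, y is the direction in which the jaws open and shut (so a half turn about z gives the same grasp; the last joint's range is limited). The gripper opens to 94 mm and grips with 3 to 60 N. Pads are 16 mm wide; open, the fingers measure 119 mm over their backs; the gripper's body (75 mm by 177 mm) begins 78 mm behind the grasp point.
Start: joints at [1.167, 0.087, 1.371, -0, 1.684, -0.103], TCP at [0.163, 0.525, 0.206] pointing down, gripper open.
Joint ranges: [-3.1, 3.1], [-0.76, 2.03], [0.27, 2.55], [-1.08, 4.22], [0.17, 2.65], [-2.57, 2.57]. Speed limits (rad/s): [2.79, 2.79, 3.14, 3.14, 3.14, 3.14].

### API

Orientations are given as [roll, pitch, yaw] about the fixed x, y, z axes, in that order (R = Rz(yaw) Ry(pitch) Rx(roll)).
In Python, from bench import robot gives the robot as it stands.
- The arm moves only by the tool drive_tool, never from a script. Its argument "series" is a list that holds one entry, the list of rows, each a list of 7 numbers: the turn, a rotation vector about the tool's x, y, z in rad, then the shift along the tool's x, y, z in cm, then the opening in per cent of the stroke, from 0 (shut) to 100 (fully open). In form: [[[rx, ry, rz, tx, ty, tz, fingers], ...]]. A call has 1 to 20 rows; each row is the pose to reach, as a shift and turn from the pose measured when the call began, along the tool's axes at that moment; what a row does not reach only later rows make up. A row lasts 1/10 s, in which the tool goes at most 50 mm and 8.59 degrees, less where a joint would pass 70% of its speed; a pose out of reach is approached as far as the arm can. A call with a gripper value outside its range is refused whole. The fingers move at their own pace and stop on an object; the grip force is fixed at half the most. Time passes only in rows, so rows that repeat a pose let the fingers close. It gives the time, the measured TCP pose, the force and the opening at its end, in the units of the state.
- robot.get_obs(): the state, without advancing time (a new reading comes with each control period).
- robot.snapshot(name): name is "scene" or "top" or "wrist"; returns a dict with "img" (400x640x3 uint8, blue, green, red), "depth" (400x640 float32, m along the optical axis (not along the pixel's ray), 0 where there is no reading), "vertical_fov" (degrees; the focal length in pixels is half the picture's height over the tangent of half this angle, whatever the lens; pixels are square), "cx", "cy" (the principal point, pixels), "rvec" (rotation vector, rad) and "tvec" (3), from world to camera coordinates, as OpenCV has them. Camera axes: x right, y down, z forward; pixel columns grow to the right and rows downward; lengths in m; the calibration is good to about 2 mm. A picture is of the moment at which its call begins.
- robot.close_job(): hands the job in, once; it reports no verdict.
The state is a dict: "time": time; "joint_positions": joint angles; "qvel": joint speeds; "joint_torque": joint torques, N m; "tool_pos": TCP position; "ee_rot": TCP orientation; "wrist_force": force on the tool from outside, world axes, zero at the start; "wrist_torque": the same for the moment, N m; "width": finger opening in m.
Only numpy, scipy, OpenCV 4.12 (cv2) and the standard library are available. Lean on these libraries where they do the work, as an engineer would, in place of code of your own. Each camera call takes 0.05 s, during which the arm holds its last target.

### The job

Pick up the ball-pein hammer by its handle at the balance point, close to the heavy head, so that it carries level, and take it across to the grey hammer rest. Lay it down gently with the head centred on the wide pad and the handle in the fork, pushed up so that the end of the hammer is flush against the upright stop plate behind the pad. Leave the grey oil stone, the tape roll and the marker where they are.

Things in the scene. Friction and masses are not known exactly. Their poses are not given: they have to be found in the camera images.
- hammer_mid (a point): ball-pein hammer, wooden handle, loose, lying flat, 276 mm long, 0.4 to 0.6 kg. Point: half-way along and half-way up, 12.5 mm above the bench. x across the handle, y along it to the butt (head at -y), z up. Handle up to 27 mm wide, 19 mm thick (3 to 22 mm above the head's underside), from y = -137 (5 mm out of the head) to 138 mm. Heavy steel head: balances at y = -72 mm, on the handle
- hammer_head (a point): middle of the hammer's head, 120 mm from hammer_mid toward -y, half-way up; same axes. The head is 100 mm long across the handle (x), 24 mm along y (its near side is 108 mm from hammer_mid) and 25 mm thick
- rest_seat (a point): grey hammer rest, fixed to the bench, 112 x 232 mm on plan. Point: where hammer_mid lies when the hammer is home, 57.5 mm above the bench; axes then parallel to the hammer's, z up. From y = -98 to 63 mm there is only the base plate, 10 mm thick (screw heads to 13 mm), so fingers have room beside the handle
- rest_pad (a point): middle of the top of the rest's head pad (black rubber), 45 mm above the bench, at y = -120 mm from rest_seat; same axes. The pad is 112 mm wide (x) and reaches from y = -138 to -100 mm of rest_seat. The upright stop plate behind it, face at y = -138 mm of rest_seat, rises to 68 mm above the bench
- rest_fork (a point): middle of the floor of the rest's fork for the handle, 48 mm above the bench, at y = 75 mm from rest_seat; same axes. The fork is 22 mm long (y), 50 mm clear between its two prongs, which flare outward and rise to about 77 mm above the bench
- oil_stone: grey oil stone, loose, 51 x 25 x 13 mm, lying at the left edge of the bench beside the hammer; origin under its middle. Bystander
- tape_roll: black roll of tape lying flat, loose, 70 mm diameter, 19 mm high, at the far side of the work; origin under its centre. Bystander
- marker: white and yellow marker pen, loose, 125 mm long, 16 mm thick, lying near the front edge of the bench; origin under its middle. Bystander

How it is judged:
On the way:
1. the hammer is in the air, held within 35 mm of its balance point and level within 10 degrees (height (world z) of each of hammer_mid, hammer_head above 0.07 m and contact force between hammer and hammer_rest below 0.1 N and contact force between the fingers and hammer above 2 N and y of the grasp point in the frame of hammer_mid between -0.107 and -0.037 m and angle between hammer_mid's own y axis and vertical between 1.396 and 1.745 rad), for 0.3 s.
At the end, for the whole second after the job is handed in: The hammer lies released and still on the rest: head on the pad within 20 mm of its middle, end within 6 mm of the stop plate, handle in the fork, flat (heights within 6 to 8 mm), straight within 8 degrees; oil stone, tape roll and marker moved under 30 mm (y of hammer_head in the frame of rest_seat between -0.128 and -0.114 m and x of hammer_head in the frame of rest_seat between -0.02 and 0.02 m and z of hammer_head in the frame of rest_seat between -0.006 and 0.006 m and z of hammer_mid in the frame of rest_seat between -0.008 and 0.008 m and angle between the y axis of hammer_mid and the y axis of rest_seat, either way round below 0.14 rad and linear speed of hammer below 0.02 m/s); the robot touches nothing.
It fails at once if the hammer tips more than 15 degrees out of level (angle between hammer_mid's own y axis and vertical below 1.309 rad or angle between hammer_mid's own y axis and vertical above 1.833 rad).
It fails at once if the hammer is dropped or rammed onto the rest (more than 60 N) (contact force between hammer and hammer_rest above 60 N).
It fails at once if a bystander is moved more than 30 mm (distance of any of oil_stone, tape_roll, marker from where it was at the start of the episode above 0.03 m).
It also fails if it takes over 42 s, if anything falls off the work surface, if the arm or the gripper's body presses on something with over 40 N, if the wrist force passes 120 N, or if a joint passes its speed limit or range.

## Working session

There is one attempt and no reset: what is moved stays moved. The work goes in short steps, Python scripts to look and compute and a tool call to move; the robot and the scene stay as the last step left them, time stands still between calls to the robot, and variables do not carry over. Pictures are saved under pics/ and viewed, and the job is handed in when it is done.

Besides the shell and the picture viewer there is one more tool, called after "Request:" as name(argument=value, ...), one argument or row to a line, values as JSON. drive_tool: Moves the arm, as the interface text tells. Its arguments: {"type":"object","properties":{"series":{"type":"array","items":{"type":"array","items":{"type":"array","items":{"type":"number"}}}}},"required":["series"]}

```bash
ls; mkdir -p pics
cat > h.py <<'E'
import numpy as np, cv2, pickle
from bench import robot
def snap(n,f):
    s=robot.snapshot(n); cv2.imwrite('pics/%s.png'%f,s['img']); pickle.dump(s,open(f+'.pkl','wb')); return s
def K(s):
    h,w=s['img'].shape[:2]; f=h/2/np.tan(np.radians(s['vertical_fov'])/2)
    return np.array([[f,0,s['cx']],[0,f,s['cy']],[0,0,1.]])
def RT(s): return cv2.Rodrigues(np.array(s['rvec'],float))[0],np.array(s['tvec'],float).ravel()
def world(s,u,v,d=None,z=None):
    R,t=RT(s); r=np.linalg.solve(K(s),[u,v,1.]); C=-R.T@t; w=R.T@r
    k=d if d is not None else (z-C[2])/w[2]
    return C+w*k
def cloud(s):
    R,t=RT(s); h,w=s['depth'].shape; v,u=np.mgrid[:h,:w]; k=K(s); d=s['depth']
    P=np.stack([(u-k[0,2])/k[0,0]*d,(v-k[1,2])/k[1,1]*d,d],-1)
    W=(P-t)@R; W[d<=0]=np.nan; return W
def proj(s,P):
    R,t=RT(s); q=(R@np.atleast_2d(P).T).T+t; q=q@K(s).T; return q[:,:2]/q[:,2:]
E
python3 - <<'E'
from h import *
for n in ['scene','top','wrist']:
    s=snap(n,n+'0'); R,t=RT(s); print(n,-R.T@t, s['vertical_fov'],s['cx'],s['cy'])
print(robot.get_obs())
E
```

```text
pics
scene [ 0.05251656 -0.77497806  0.73190804] 56.44298199382615 316.589904838972 204.571188470611
top [0.46240055 0.05209951 1.0360767 ] 53.611722363290205 316.4654426866581 204.22734367620416
wrist [0.08167084 0.54980176 0.38322293] 68.25336532368269 318.00755071564134 192.8135410168179
{'time': 0.15, 'joint_positions': array([ 1.16690328e+00,  8.77798960e-02,  1.37184486e+00,  1.67038682e-05,
        1.68361705e+00, -1.03117177e-01]), 'qvel': array([-9.68375100e-04, -3.50984114e-03, -6.52740994e-03, -5.29161446e-05,
       -2.48680249e-04, -6.78714635e-04]), 'joint_torque': array([ 1.69977389e-03, -3.40639365e+01, -3.02795792e+01,  7.18560931e-02,
        3.04479897e-02, -1.17812615e-04]), 'tool_pos': array([0.16279107, 0.52493081, 0.20460755]), 'ee_rot': array([-3.13995397e+00, -1.86266951e-04,  2.84081850e+00]), 'wrist_force': array([ 0.03629209, -0.0767671 , -0.29042194]), 'wrist_torque': array([-0.05645402,  0.04134098, -0.01961876]), 'width': 0.09399698951625604}
```

View pics/scene0.png

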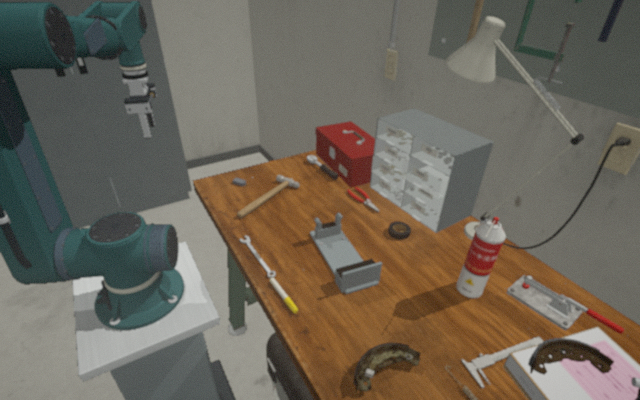

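View pics/top0.png

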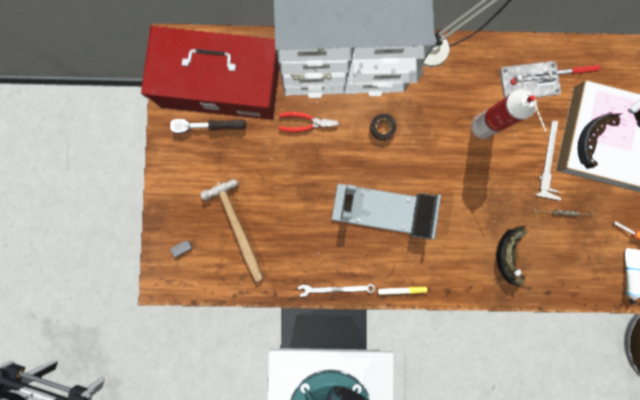

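View pics/wrist0.png

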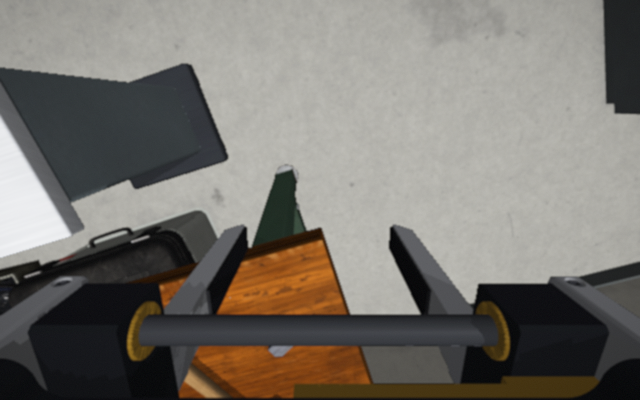

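The top view shows the hammer head at about (219,189) and its butt at (258,279). The rest's black pad is at (425,215) and its fork at (348,202). The stone is at (181,249), the tape at (382,127) and the marker at (402,291). Next I'll measure these from depth in two views.

Run:
```python
from h import *
for n in ['top','scene']:
    s=pickle.load(open(n+'0.pkl','rb')); W=cloud(s)
    x,y,z=W[...,0],W[...,1],W[...,2]
    b=(z<0.008)&(z>-0.02)&(x>.25)&(x<.7)&(y>-.3)&(y<.4)
    print(n,'bench z',np.nanmedian(z[b]))
    # hammer
    m=(z>0.009)&(z<0.05)&(x>.2)&(x<.53)&(y>.17)&(y<.40)
    P=W[m]; 
    nb,lab=cv2.connectedComponents(m.astype(np.uint8))
    for k in range(1,nb):
        Q=W[lab==k]
        if len(Q)<150: continue
        c,sz,a=cv2.minAreaRect((Q[:,:2]*1000).astype(np.float32)); print('comp',len(Q),np.round(c),np.round(sz),round(a,1),np.round(np.percentile(Q[:,2],[5,50,95]),4), Q[:,:2].min(0),Q[:,:2].max(0))
    m=(z>0.006)&(z<0.1)&(x>.3)&(x<.55)&(y>-.28)&(y<.05)
    nb,lab=cv2.connectedComponents(m.astype(np.uint8))
    for k in range(1,nb):
        Q=W[lab==k]
        if len(Q)<150: continue
        c,sz,a=cv2.minAreaRect((Q[:,:2]*1000).astype(np.float32)); print('rest',len(Q),np.round(c),np.round(sz),round(a,1),np.round(np.percentile(Q[:,2],[5,50,95,99]),4))
        print(np.round(cv2.boxPoints((c,sz,a))))
s=pickle.load(open('top0.pkl','rb'))
i=s['img']; cv2.imwrite('pics/topr.png',cv2.resize(i[165:255,320:450],None,fx=6,fy=6,interpolation=cv2.INTER_CUBIC))
cv2.imwrite('pics/toph.png',cv2.resize(i[170:290,160:290],None,fx=5,fy=5,interpolation=cv2.INTER_CUBIC))
```

```text
top bench z 9.40200058947382e-05
comp 813 [431. 231.] [223.  26.] 23.8 [0.0148 0.0197 0.023 ] [0.32646863 0.1785043 ] [0.52929748 0.28557916]
rest 3393 [ 515. -128.] [253. 108.] 81.7 [0.0079 0.012  0.0669 0.0744]
[[ 443. -246.]
 [ 550. -261.]
 [ 586.  -11.]
 [ 480.    5.]]
rest 259 [ 309. -181.] [ 14. 123.] 3.4 [0.0081 0.0122 0.0164 0.0183]
[[ 298. -120.]
 [ 306. -243.]
 [ 320. -242.]
 [ 312. -119.]]
scene bench z -0.00047398419454041383
comp 334 [428. 228.] [224.  27.] 23.1 [0.0106 0.0185 0.0218] [0.324458   0.17681574] [0.52768237 0.28202615]
rest 2320 [ 513. -132.] [265. 109.] 81.9 [0.0078 0.0167 0.066  0.0704]
[[ 440. -255.]
 [ 548. -270.]
 [ 586.   -8.]
 [ 478.    7.]]
rest 208 [ 307. -182.] [ 14. 124.] 3.9 [0.0074 0.0123 0.0152 0.0163]
[[ 296. -121.]
 [ 305. -245.]
 [ 319. -244.]
 [ 310. -120.]]
```

View pics/topr.png

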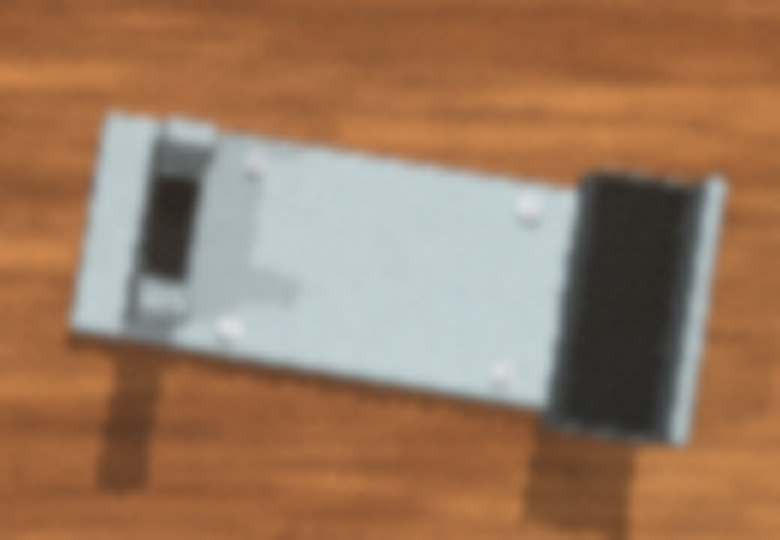

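View pics/toph.png

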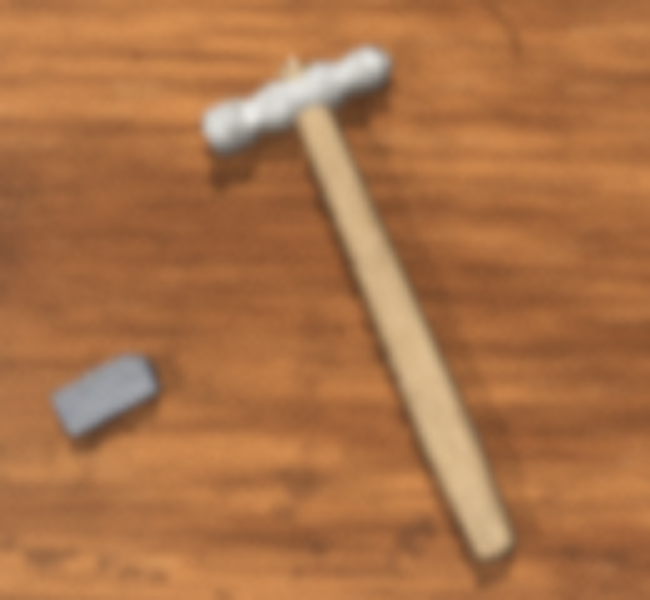

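The crops show the hammer clearly, with its head across the axis at about (219,189) and its butt at (258,279). The pad and stop plate sit at the right end of the rest. My mask cut the head off, so I'll refine both fits.

```bash
cat > m.py <<'E'
from h import *
def hammer(s,W,full=(.25,.60,.10,.42),zr=(.012,.04)):
    x,y,z=W[...,0],W[...,1],W[...,2]
    m=(z>zr[0])&(z<zr[1])&(x>full[0])&(x<full[1])&(y>full[2])&(y<full[3])
    nb,lab,st,_=cv2.connectedComponentsWithStats(m.astype(np.uint8)); k=1+np.argmax(st[1:,4])
    return W[lab==k]
if __name__=='__main__':
  for n in ['top','scene']:
    s=pickle.load(open(n+'0.pkl','rb')); W=cloud(s); Q=hammer(s,W)
    d=np.array([np.cos(np.radians(23.5)),np.sin(np.radians(23.5))]) 
    for _ in range(3):
        a=Q[:,:2]@d; bt=a.min(); hm=a<bt+.22
        vx,vy,x0,y0=cv2.fitLine(Q[hm][:,:2].astype(np.float32),cv2.DIST_L2,0,.001,.001).ravel(); d=np.array([vx,vy])*np.sign(vx)
    a=Q[:,:2]@d; nrm=np.array([-d[1],d[0]]); c=Q[:,:2]@nrm
    print(n,'yaw',np.degrees(np.arctan2(d[1],d[0])),'along',np.percentile(a,[0,.5,99.5,100]),'len',np.ptp(a))
    H=a>a.min()+.235; print('head across',c[H].min(),c[H].max(),'handle c',np.median(c[~H]), 'axis',np.array([x0,y0])@nrm)
    for o in [.02,.1,.15,.18,.2,.22]:
        k=abs(a-a.min()-o)<.006; print(o,len(c[k]),'c',c[k].min().round(4),c[k].max().round(4),'z',np.median(Q[k,2]).round(4))
    mid=d*(a.min()+.138)+nrm*(np.array([x0,y0])@nrm); print('mid',mid,'head',mid+d*.12,'bal',mid+.072*d)
    # rest
    x,y,z=W[...,0],W[...,1],W[...,2]
    reg=(x>.42)&(x<.61)&(y>-.28)&(y<.03)
    for nm,lo,hi in [('pad',.039,.051),('stop/fork',.058,.09),('base',.006,.014)]:
        m=reg&(z>lo)&(z<hi); nb,lab,st,_=cv2.connectedComponentsWithStats(m.astype(np.uint8))
        for k in range(1,nb):
            if st[k,4]<15: continue
            P=W[lab==k]; c_,sz,an=cv2.minAreaRect((P[:,:2]*1000).astype(np.float32))
            print(nm,len(P),np.round(c_,1),np.round(sz,1),round(an,1),'z',np.round(np.percentile(P[:,2],[5,50,95]),4))
E
python3 m.py
```

```text
top yaw 24.289331 along [0.3761043  0.37779523 0.64622702 0.65096263] len 0.27485833136466586
head across -0.013123127104181832 0.08624396807809571 handle c 0.03285539541286971 axis 0.032866314
0.02 42 c 0.0222 0.0443 z 0.0188
0.1 48 c 0.0215 0.0463 z 0.0193
0.15 41 c 0.023 0.0447 z 0.0204
0.18 39 c 0.0235 0.0437 z 0.0209
0.2 38 c 0.0234 0.0441 z 0.0208
0.22 35 c 0.0245 0.0428 z 0.0206
mid [0.45507635 0.24143105] head [0.56445393 0.29079241] bal [0.52070289 0.27104787]
pad 164 [530.9 -36. ] [22.  51.4] 81.2 z [0.0426 0.0483 0.0503]
pad 716 [ 502.  -227.8] [ 40.5 111. ] 81.3 z [0.042  0.0455 0.0486]
stop/fork 65 [564.6 -40.2] [17.1 21.5] 0.2 z [0.0648 0.0741 0.0799]
stop/fork 189 [ 498.4 -249.6] [  8.5 110.3] 81.7 z [0.0595 0.0676 0.0704]
stop/fork 64 [497.9 -30.8] [22.1 16.4] 77.5 z [0.0664 0.0744 0.078 ]
base 2526 [ 519.4 -106.2] [210.7  99.7] 82.1 z [0.0075 0.0103 0.0131]
scene yaw 24.15494 along [0.37208056 0.37542743 0.64398356 0.65063698] len 0.2785564278594044
head across -0.008381466044291998 0.08786226553759857 handle c 0.031096413137507287 axis 0.032237187
0.02 17 c 0.0223 0.0441 z 0.0186
0.1 18 c 0.0233 0.0441 z 0.0193
0.15 12 c 0.0255 0.0441 z 0.019
0.18 12 c 0.0255 0.0432 z 0.0203
0.2 13 c 0.026 0.0446 z 0.0202
0.22 12 c 0.0258 0.0417 z 0.0208
mid [0.45222739 0.2381424 ] head [0.56172045 0.28724707] bal [0.51792323 0.2676052 ]
pad 135 [528.  -35.6] [23.8 77. ] 80.3 z [0.0398 0.0463 0.0497]
pad 365 [ 500.5 -231.1] [ 49.4 110.3] 81.3 z [0.0403 0.0446 0.0491]
stop/fork 47 [563.1 -42.4] [21.4 16.8] 84.0 z [0.0597 0.0701 0.0759]
stop/fork 39 [494.5 -31.2] [14.8 23.3] 20.9 z [0.0599 0.0713 0.0765]
stop/fork 186 [ 497.9 -250.6] [ 11.2 111.6] 81.0 z [0.0588 0.0656 0.0687]
base 1096 [520.9 -97.4] [193.4  97.2] 81.1 z [0.0075 0.0097 0.0122]
base 185 [ 490.2 -251.5] [ 43.5 116.2] 61.1 z [0.0067 0.0095 0.0131]
```

```bash
cat > plan.py <<'E'
from h import *
from scipy.spatial.transform import Rotation as Ro
def go(p,yaw,z=None,n=1):
    o=robot.get_obs(); R=Ro.from_euler('xyz',o['ee_rot']); T=Ro.from_euler('xyz',[np.pi,0,np.radians(yaw)])
    rv=(R.inv()*T).as_rotvec(); t=R.inv().apply(np.array(p)-o['tool_pos'])*100
    print('t',o['time'],'turn',np.round(rv,3),'shift cm',np.round(t,2),'rows>=',max(np.linalg.norm(t)/5,np.degrees(np.linalg.norm(rv))/8.59))
E
python3 - <<'E'
from plan import *
go([.5193,.2693,.16],204.2)
s=pickle.load(open('top0.pkl','rb')); W=cloud(s); r=W[90:140,470:540].reshape(-1,3); 
for lo in [.05,.1,.15,.2]:
    q=r[(r[:,2]>lo)]; print(lo,len(q),np.round(np.nanpercentile(q,[5,50,95],axis=0),3).tolist() if len(q) else '')
E
```

```text
t 0.15 turn [-0.001 -0.001 -0.723] shift cm [-41.62 -13.85   4.48] rows>= 8.81896957861612
0.05 1554 [[0.713, -0.411, 0.066], [0.732, -0.381, 0.177], [0.763, -0.367, 0.218]]
0.1 1285 [[0.713, -0.413, 0.112], [0.733, -0.383, 0.192], [0.764, -0.368, 0.223]]
0.15 976 [[0.713, -0.415, 0.157], [0.735, -0.387, 0.198], [0.765, -0.369, 0.228]]
0.2 451 [[0.721, -0.414, 0.201], [0.739, -0.394, 0.212], [0.762, -0.378, 0.232]]
```

Request:
drive_tool(
  series=[
    [[0,0,-0.05,-3,-1,0.3,100],[0,0,-0.1,-6,-2,0.6,100],[0,0,-0.15,-9,-3,1,100],[0,0,-0.2,-12,-4,1.3,100],[0,0,-0.26,-15.2,-5,1.6,100],[0,0,-0.32,-18.5,-6.1,2,100],[0,0,-0.38,-21.8,-7.2,2.4,100],[0,0,-0.44,-25,-8.3,2.8,100],[0,0,-0.5,-28.2,-9.4,3.1,100],[0,0,-0.55,-31.4,-10.5,3.4,100],[0,0,-0.6,-34.5,-11.5,3.7,100],[0,0,-0.65,-37.5,-12.5,4.0,100],[0,0,-0.69,-40,-13.3,4.3,100],[0,0,-0.723,-41.6,-13.85,4.5,100],[0,0,-0.723,-41.6,-13.85,4.5,100],[0,0,-0.723,-41.6,-13.85,4.5,100]],
  ],
)

```text
time: 1.75
tool_pos: [0.5186, 0.2694, 0.1593]
ee_rot: [-3.141, -0.003, -2.721]
wrist_force: [0.4, 0.2, -0.2]
width: 0.0941
```

Run:
```python
from plan import *
s=snap('wrist','wrist1'); W=cloud(s); print(robot.get_obs()['tool_pos'],robot.get_obs()['ee_rot'])
b=proj(s,[[.5193,.2693,.02],[.453,.240,.0125],[.563,.289,.0125]]); print(b)
i=s['img'].copy()
for p in b: cv2.circle(i,tuple(int(v) for v in p),3,(0,0,255),-1)
cv2.imwrite('pics/wrist1a.png',i)
```

```text
[0.51833543 0.26979829 0.15958224] [-3.14107942e+00 -1.96507066e-03 -2.71956855e+00]
[[317.9097692  184.60550288]
 [318.20596925 117.34997875]
 [318.03548992 221.99013414]]
```

View pics/wrist1a.png

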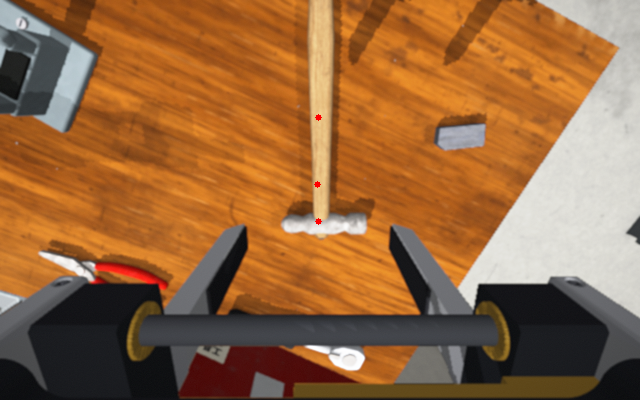

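The projected points land on the handle and head within about 3 px, so three views agree. Next I'll descend, stopping just short of the bench.

Request:
drive_tool(
  series=[
    [[0,0,0,0,0,2,100],[0,0,0,0,0,5,100],[0,0,0,0,0,8,100],[0,0,0,0,0,11,100],[0,0,0,0,0,13,100],[0,0,0,0,0,14.3,100],[0,0,0,0,0,14.8,100],[0,0,0,0,0,15.2,100],[0,0,0,0,0,15.2,100],[0,0,0,0,0,15.2,100]],
  ],
)

```text
time: 2.8
tool_pos: [0.5189, 0.27, 0.0089]
ee_rot: [-3.141, 0.0, -2.72]
wrist_force: [0.3, -0.2, -0.2]
width: 0.0936
```

Run:
```python
from plan import *
s=snap('wrist','wrist2');s=snap('scene','scene2')
cv2.imwrite('pics/scene2c.png',cv2.resize(s['img'][110:270,180:400],None,fx=3,fy=3))
go([.5193,.2693,.004],204.2); print(robot.get_obs()['wrist_force'])
```

```text
t 2.9 turn [-0.001  0.    -0.   ] shift cm [-0.01 -0.07  0.48] rows>= 0.09621022020199636
[-0.15872639 -0.15793863  0.0540702 ]
```

View pics/wrist2.png

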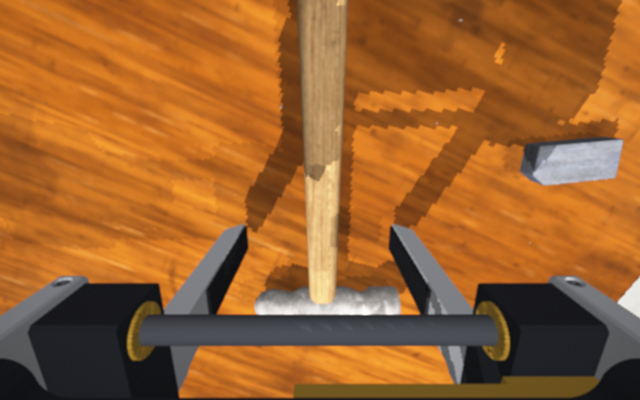

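View pics/scene2c.png

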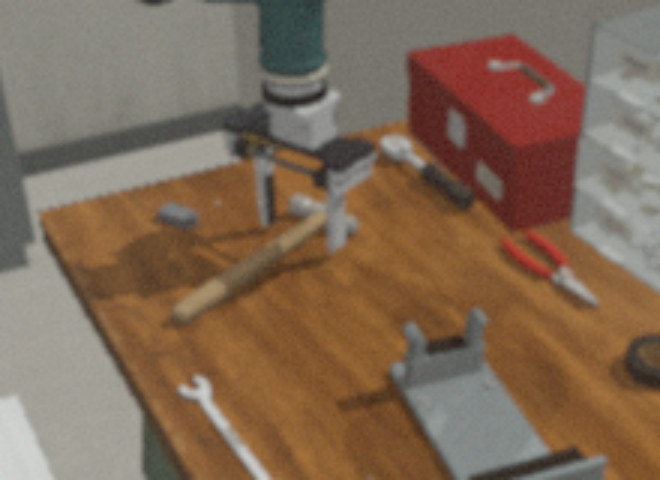

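The wrist view has the handle centred between the fingers, at columns 305–342, with the head clear behind them. I'll go down slightly more and close.

Request:
drive_tool(
  series=[
    [[0,0,0,0,0,0.4,100],[0,0,0,0,0,0.4,80],[0,0,0,0,0,0.4,50],[0,0,0,0,0,0.4,30],[0,0,0,0,0,0.4,15],[0,0,0,0,0,0.4,0],[0,0,0,0,0,0.4,0],[0,0,0,0,0,0.4,0],[0,0,0,0,0,0.4,0],[0,0,0,0,0,0.4,0],[0,0,0,0,0,0.4,0],[0,0,0,0,0,0.4,0]],
  ],
)

```text
time: 4.1
tool_pos: [0.5184, 0.2707, 0.0048]
ee_rot: [3.141, 0.0, -2.719]
wrist_force: [-1.6, 3.0, 1.2]
width: 0.0193
```

The fingers stopped at 19.3 mm, which fits the handle width. I'll lift gently and check that it stays level.

Request:
drive_tool(
  series=[
    [[0,0,0,0,0,-0.3,0],[0,0,0,0,0,-0.8,0],[0,0,0,0,0,-1.5,0],[0,0,0,0,0,-2.5,0],[0,0,0,0,0,-3.5,0],[0,0,0,0,0,-3.5,0],[0,0,0,0,0,-3.5,0]],
  ],
)

```text
time: 4.8
tool_pos: [0.5189, 0.2708, 0.0406]
ee_rot: [3.141, 0.002, -2.719]
wrist_force: [-0.2, -0.4, -5.3]
width: 0.0193
```

```bash
cat > lev.py <<'E'
from plan import *
import sys
tag=sys.argv[1]; o=robot.get_obs(); print(o['time'],o['tool_pos'],o['ee_rot'],o['wrist_force'],o['wrist_torque'],o['width'])
s=snap('wrist','wrist'+tag); s2=snap('top','top'+tag)
# wrist cloud in handle axes
for nm,q in [('wrist',s),('top',s2)]:
    W=cloud(q).reshape(-1,3); R=Ro.from_euler('xyz',o['ee_rot']); L=R.inv().apply(W-o['tool_pos'])
    k=(abs(L[:,1])<.012)&(abs(L[:,2])<.03)&(L[:,0]>-.2)&(L[:,0]<.3)
    # tool x; print z (height above tcp) along x
    for a in np.arange(-.10,.26,.02):
        m=k&(abs(L[:,0]-a)<.006)
        if m.sum()>5: print(nm,round(a,2),m.sum(),'y',np.round([L[m,1].min(),L[m,1].max()],4),'up',round(-np.median(L[m,2]),4))
    m=k&(L[:,2]<.012)
    if m.any(): print('x range',L[m,0].min(),L[m,0].max())
E
python3 lev.py 3
```

```text
4.8 [0.51891377 0.27079845 0.04057525] [ 3.14078487e+00  1.58901518e-03 -2.71917756e+00] [-0.18488199 -0.38230593 -5.26780794] [-0.05858249  0.02563086 -0.00367608] 0.019336406232125566
wrist -0.04 685 y [-0.012  0.012] up 0.0158
wrist -0.02 475 y [-0.0094  0.0095] up 0.0155
wrist 0.0 612 y [-0.0097  0.0098] up 0.0155
wrist 0.02 632 y [-0.0107  0.0101] up 0.0154
wrist 0.04 716 y [-0.0115  0.0103] up 0.0152
wrist 0.06 841 y [-0.0118  0.0106] up 0.0152
wrist 0.08 946 y [-0.0118  0.0108] up 0.0151
wrist 0.1 1084 y [-0.0119  0.011 ] up 0.015
wrist 0.12 1234 y [-0.0119  0.0112] up 0.015
wrist 0.14 7 y [-0.0022  0.0113] up 0.0124
x range -0.04611755793330161 0.13484985947949485
top 0.04 28 y [-0.0118  0.0011] up 0.0148
top 0.06 29 y [-0.012   0.0026] up 0.0152
top 0.08 35 y [-0.0119  0.0047] up 0.0149
top 0.1 37 y [-0.0114  0.0064] up 0.0154
top 0.12 40 y [-0.0118  0.0079] up 0.0156
top 0.14 42 y [-0.0118  0.0099] up 0.0147
top 0.16 43 y [-0.0119  0.0092] up 0.0148
top 0.18 40 y [-0.0113  0.0086] up 0.0145
top 0.2 38 y [-0.0117  0.0063] up 0.0139
x range 0.02494985426324176 0.20807376976166433
```

View pics/wrist3.png

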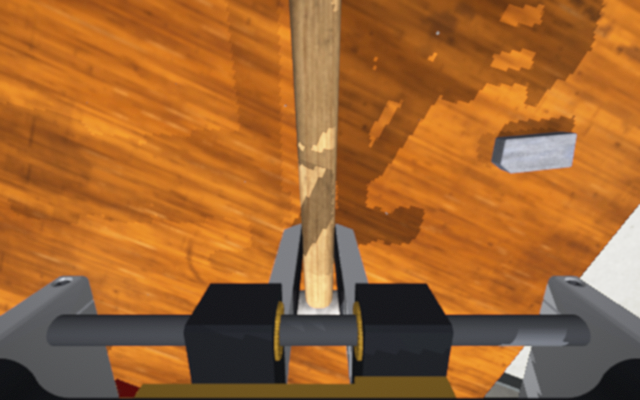

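It lifts level: the handle top stays within 1 mm over 200 mm. The butt is 208 mm from the TCP, so I'm gripping at y ≈ -70 mm. I'll lift higher and swing over.

Request:
drive_tool(
  series=[
    [[0,0,0,0,0,-1,0],[0,0,0,0,0,-2.5,0],[0,0,0,0,0,-5,0],[0,0,0,0,0,-7.5,0],[0,0,0,0,0,-9.5,0],[0,0,0,0,0,-11,0],[0,0,0,0,0,-12,0],[0,0,0,0,0,-12,0]],
  ],
)

```text
time: 5.7
tool_pos: [0.5191, 0.2708, 0.1616]
ee_rot: [3.141, 0.003, -2.719]
wrist_force: [-0.5, 0.3, -4.9]
width: 0.0193
```

Run:
```python
from plan import *
go([.5110,-.169,.16],81.3); print(robot.get_obs()['joint_positions'])
```

```text
t 5.7 turn [4.000e-03 1.000e-03 2.145e+00] shift cm [ 18.78 -39.78   0.07] rows>= 14.308059489783878
[ 3.83489075e-01  1.75954120e-01  1.35842176e+00  8.65466835e-04
  1.60427923e+00 -1.60975416e+00]
```

Request:
drive_tool(
  series=[
    [[0,0,0.02,0.2,-0.4,0,0],[0,0,0.065,0.55,-1.2,0,0],[0,0,0.15,1.3,-2.8,0,0],[0,0,0.257,2.25,-4.8,0,0],[0,0,0.386,3.4,-7.2,0,0],[0,0,0.525,4.6,-9.7,0,0],[0,0,0.665,5.8,-12.3,0,0],[0,0,0.804,7.0,-14.9,0,0],[0,0,0.944,8.3,-17.5,0,0],[0,0,1.083,9.5,-20.1,0,0],[0,0,1.223,10.7,-22.7,0,0],[0,0,1.362,11.9,-25.3,0,0],[0,0,1.5,13.1,-27.8,0,0],[0,0,1.63,14.3,-30.2,0,0],[0,0,1.76,15.4,-32.6,0,0],[0,0,1.877,16.4,-34.8,0,0],[0,0,1.984,17.4,-36.8,0,0],[0,0,2.07,18.1,-38.4,0,0],[0,0,2.12,18.6,-39.4,0,0],[0,0,2.145,18.8,-39.8,0,0]],
  ],
)

```text
time: 7.7
tool_pos: [0.5097, -0.1703, 0.1591]
ee_rot: [-3.141, -0.003, 1.415]
wrist_force: [-0.4, -0.1, -5.5]
width: 0.0194
```

Request:
drive_tool(
  series=[
    [[0,0,0,0,0,0,0],[0,0,0,0,0,0,0],[0,0,0,0,0,0,0]],
  ],
)

```text
time: 8.0
tool_pos: [0.5095, -0.1696, 0.1587]
ee_rot: [-3.14, -0.003, 1.416]
wrist_force: [-0.4, 0.0, -4.8]
width: 0.0193
```

```bash
python3 lev.py 4
python3 - <<'E'
from plan import *
go([.5110,-.169,.16],81.3)
s=pickle.load(open('top4.pkl','rb')); cv2.imwrite('pics/top4c.png',cv2.resize(s['img'][120:300,280:480],None,fx=3.5,fy=3.3))
E
```

```text
8.0 [ 0.5095482  -0.16960726  0.15871517] [-3.13988241 -0.00317337  1.41647707] [-0.42836693  0.02039826 -4.81319005] [-0.09585598  0.14159688 -0.01322261] 0.01929721156064085
wrist -0.04 716 y [-0.0119  0.012 ] up 0.016
wrist -0.02 482 y [-0.0095  0.0093] up 0.0157
wrist 0.0 610 y [-0.0099  0.0096] up 0.0156
wrist 0.02 636 y [-0.0109  0.0099] up 0.0155
wrist 0.04 734 y [-0.0117  0.0102] up 0.0153
wrist 0.06 838 y [-0.012   0.0104] up 0.0152
wrist 0.08 945 y [-0.012   0.0107] up 0.015
wrist 0.1 1084 y [-0.012   0.0108] up 0.015
wrist 0.12 1232 y [-0.012   0.0112] up 0.0149
x range -0.04621062013972848 0.13388615575022358
top 0.0 8 y [0.     0.0087] up 0.0165
top 0.02 53 y [-0.0115  0.0088] up 0.0159
top 0.04 54 y [-0.0119  0.0094] up 0.0161
top 0.06 51 y [-0.0118  0.0096] up 0.0165
top 0.08 57 y [-0.0118  0.01  ] up 0.016
top 0.1 54 y [-0.0118  0.0104] up 0.016
top 0.12 57 y [-0.0114  0.0104] up 0.0161
top 0.14 56 y [-0.0115  0.0105] up 0.0159
top 0.16 57 y [-0.0118  0.0102] up 0.016
top 0.18 53 y [-0.0119  0.0091] up 0.0151
top 0.2 50 y [-0.0115  0.008 ] up 0.014
x range -0.007338888004879433 0.2057440330487721
t 8.1 turn [-0.001 -0.003 -0.002] shift cm [ 0.09  0.11 -0.09] rows>= 0.034057537137387114
```

View pics/wrist4.png

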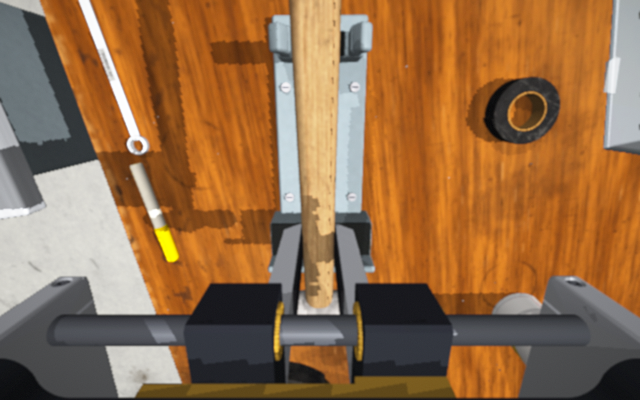

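View pics/top4c.png

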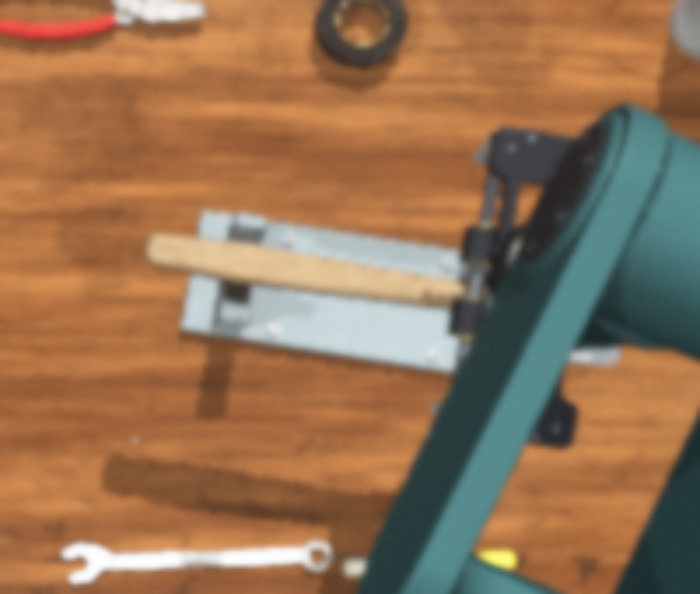

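The handle is over the fork, with the prongs at about (280,38) and (358,38) in the wrist view. I'll check the rest's pose from this view too.

Run:
```python
from plan import *
s=pickle.load(open('wrist4.pkl','rb')); W=cloud(s)
u=np.array([np.cos(np.radians(81.3)),np.sin(np.radians(81.3))]); n=np.array([u[1],-u[0]]) # rest x = y cross z
seat=np.array([.520,-.1097])
a=(W[...,:2]-seat)@u; c=(W[...,:2]-seat)@n; z=W[...,2]
for nm,m in [('prong+',(z>.055)&(z<.085)&(a>.04)&(a<.11)&(c>0)&(c<.07)),('prong-',(z>.055)&(z<.085)&(a>.04)&(a<.11)&(c<0)&(c>-.07)),('base',(z>.006)&(z<.016)&(a>-.09)&(a<.06)&(abs(c)<.09)),('pad',(z>.04)&(z<.05)&(a<-.06)&(abs(c)<.09))]:
    if m.sum(): print(nm,m.sum(),'a',np.round(np.percentile(a[m],[1,50,99]),4),'c',np.round(np.percentile(c[m],[1,50,99]),4),'z',np.round(np.percentile(z[m],[1,50,99]),4))
# base centreline by bins
m=(z>.006)&(z<.016)
for lo in np.arange(-.08,.06,.02):
    k=m&(abs(a-lo)<.006)&(abs(c)<.07); 
    if k.sum()>20: print(round(lo,2),c[k].min(),c[k].max())
m=(z>.058)&(z<.075)&(a<-.1)&(a>-.2)&(abs(c)<.08)
print('stop',m.sum(), np.percentile(a[m],[1,50,99]) if m.any() else '')
# top view stop plate top edges near z .068
t=pickle.load(open('top0.pkl','rb')); W=cloud(t); a=(W[...,:2]-seat)@u; c=(W[...,:2]-seat)@n; z=W[...,2]
m=(z>.063)&(a<-.1)&(a>-.2)&(abs(c)<.08); print('stop top',m.sum(),np.percentile(a[m],[2,50,98]),np.percentile(c[m],[1,50,99]))
```

```text
prong+ 687 a [0.0649 0.0749 0.0861] c [0.0254 0.0328 0.0423] z [0.0568 0.0729 0.0772]
prong- 666 a [0.0647 0.0746 0.0859] c [-0.0414 -0.0321 -0.0246] z [0.0592 0.0731 0.0772]
base 6307 a [-0.0879 -0.0102  0.0589] c [-0.0464  0.0231  0.048 ] z [0.0072 0.0094 0.0128]
pad 982 a [-0.1377 -0.1106 -0.0982] c [-0.0527  0.0385  0.0552] z [0.0406 0.0443 0.0482]
-0.08 -0.046969465548829824 0.048382055478422656
-0.06 -0.04707491002353006 0.04886805256580083
-0.04 -0.046498294851141264 0.04888663814102304
-0.02 -0.04691679187243215 0.04822605624132581
0.0 -0.04712371783792479 0.0486350289729427
0.02 -0.04735929814502177 0.04837530879368981
0.04 -0.04737437280825809 0.04771843474024511
0.06 -0.04739541703125695 0.04818345398564391
stop 171 [-0.14322248 -0.1384218  -0.13635207]
stop top 158 [-0.14570547 -0.14133455 -0.13781087] [-0.0538494  -0.00166613  0.05433655]
```

Depth from the wrist confirms the seat to within 1 mm: prongs at ±33 mm, stop face at -138 mm. I'll lower with an 8 mm gap to the stop, ending about 3 mm above the pad.

Request:
drive_tool(
  series=[
    [[0,0,0,0,0.15,1,0],[0,0,0,0,0.15,2.5,0],[0,0,0,0,0.15,4.5,0],[0,0,0,0,0.15,6.5,0],[0,0,0,0,0.15,8,0],[0,0,0,0,0.15,9,0],[0,0,0,0,0.15,9.6,0],[0,0,0,0,0.15,10,0],[0,0,0,0,0.15,10.2,0],[0,0,0,0,0.15,10.3,0],[0,0,0,0,0.15,10.3,0],[0,0,0,0,0.15,10.3,0]],
  ],
)

```text
time: 9.3
tool_pos: [0.5116, -0.1698, 0.0567]
ee_rot: [3.141, -0.002, 1.417]
wrist_force: [1.0, -0.4, -6.3]
width: 0.019
```

Run:
```python
from plan import *
go([.5096,-.1779,.0498],81.3); print(robot.get_obs()['wrist_force'],robot.get_obs()['tool_pos'])
s=snap('scene','scene5'); cv2.imwrite('pics/scene5c.png',cv2.resize(s['img'][190:310,280:420],None,fx=5,fy=5))
```

```text
t 9.3 turn [ 0.    -0.002 -0.002] shift cm [-0.83 -0.07  0.69] rows>= 0.216070051952856
[ 1.01825668 -0.37315044 -6.26672985] [ 0.51157601 -0.16981065  0.05668284]
```

View pics/scene5c.png

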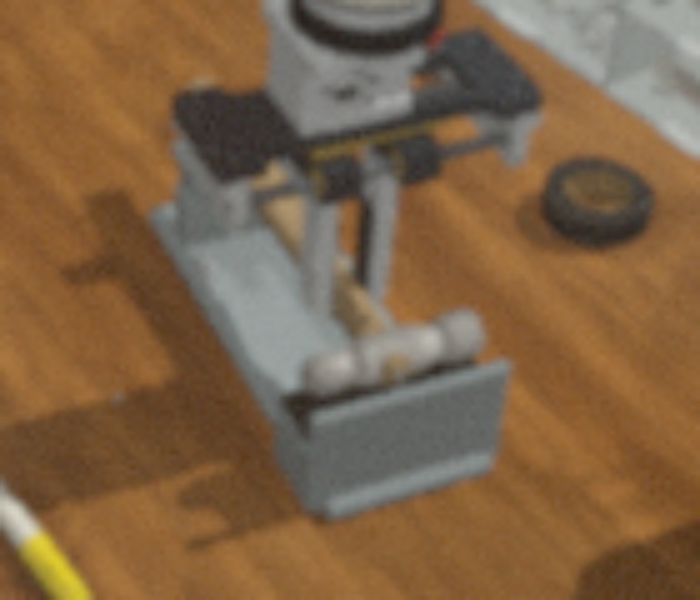

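The head is over the pad just short of the stop, with about 7 mm still to go down. I'll lower 4 mm, then creep toward the stop.

Request:
drive_tool(
  series=[
    [[0,0,0,0,0,0.2,0],[0,0,0,0,0,0.4,0],[0,0,0,0,0,0.45,0],[0,0,0,-0.2,-0.05,0.45,0],[0,0,0,-0.4,-0.05,0.45,0],[0,0,0,-0.5,-0.05,0.45,0],[0,0,0,-0.6,-0.05,0.45,0],[0,0,0,-0.6,-0.05,0.45,0],[0,0,0,-0.6,-0.05,0.45,0]],
  ],
)

```text
time: 10.25
tool_pos: [0.5101, -0.1757, 0.0521]
ee_rot: [3.142, -0.003, 1.416]
wrist_force: [-0.1, -1.0, -5.5]
width: 0.0195
```

No contact yet. I'll keep creeping in 1 mm steps.

Request:
drive_tool(
  series=[
    [[0,0,0,-0.1,0,0,0],[0,0,0,-0.15,0,0,0],[0,0,0,-0.2,0,0,0],[0,0,0,-0.2,0,0,0]],
  ],
)

```text
time: 10.65
tool_pos: [0.5098, -0.1777, 0.0521]
ee_rot: [3.142, -0.003, 1.416]
wrist_force: [-0.0, -0.7, -4.8]
width: 0.0192
```

Request:
drive_tool(
  series=[
    [[0,0,0,-0.1,0,0,0],[0,0,0,-0.15,0,0,0],[0,0,0,-0.15,0,0,0]],
  ],
)

```text
time: 10.95
tool_pos: [0.5096, -0.1787, 0.0521]
ee_rot: [3.142, -0.004, 1.416]
wrist_force: [1.2, 1.9, -4.8]
width: 0.0192
```

Contact with the stop is starting: +y force at y = -0.1787, where I predicted it. Now I'll push 0.5 mm more and lower.

Request:
drive_tool(
  series=[
    [[0,0,0,-0.05,0,0,0],[0,0,0,-0.05,0,0.1,0],[0,0,0,-0.05,0,0.15,0],[0,0,0,-0.05,0,0.2,0],[0,0,0,-0.05,0,0.2,0]],
  ],
)

```text
time: 11.45
tool_pos: [0.5098, -0.1789, 0.0504]
ee_rot: [3.141, -0.004, 1.417]
wrist_force: [-0.4, 3.6, -2.5]
width: 0.0192
```

Request:
drive_tool(
  series=[
    [[0,0,0,-0.05,0,0.05,0],[0,0,0,-0.05,0,0.1,0],[0,0,0,-0.05,0,0.1,0]],
  ],
)

```text
time: 11.75
tool_pos: [0.5099, -0.1789, 0.0503]
ee_rot: [3.141, -0.005, 1.417]
wrist_force: [-2.4, 4.9, 1.9]
width: 0.0191
```

The rest is now carrying it, pushing up through the wrist. Next: release.

Request:
drive_tool(
  series=[
    [[0,0,0,0,0,0,25],[0,0,0,0,0,0,30],[0,0,0,0,0,0,40],[0,0,0,0,0,0,55],[0,0,0,0,0,0,70],[0,0,0,0,0,0,70],[0,0,0,0,0,0,70]],
  ],
)

```text
time: 12.45
tool_pos: [0.5099, -0.179, 0.0503]
ee_rot: [3.141, -0.005, 1.417]
wrist_force: [-0.1, -0.5, 0.4]
width: 0.0641
```

Run:
```python
from plan import *
o=robot.get_obs();print(o['wrist_force'],o['tool_pos'],o['width'])
s=snap('wrist','wrist6'); s=snap('scene','scene6'); cv2.imwrite('pics/scene6c.png',cv2.resize(s['img'][190:310,280:420],None,fx=5,fy=5))
```

```text
[-0.12779479 -0.46665581  0.44777993] [ 0.50987682 -0.17898301  0.05030602] 0.06406429993353192
```

View pics/wrist6.png

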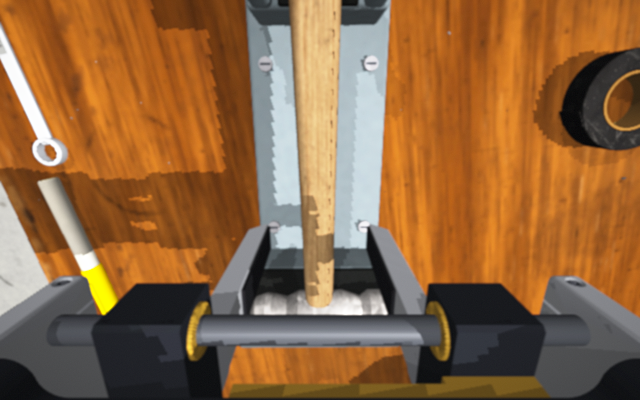

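View pics/scene6c.png

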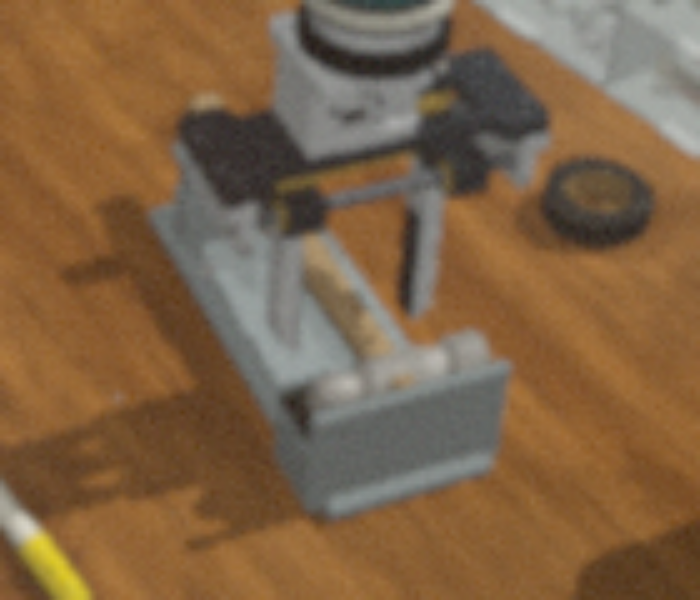

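Released: the head sits on the pad against the plate, and the fingers are clear on both sides. I'll retract straight up, then to the side so the top camera can see.

Request:
drive_tool(
  series=[
    [[0,0,0,0,0,-0.5,70],[0,0,0,0,0,-2,70],[0,0,0,0,0,-5,70],[0,0,0,0,0,-8,70],[0,0,0,0,0,-11,70],[0,0,0,0,0,-14,70],[0,0,0,0,0,-17,70],[0,0,0,2,0,-18,70],[0,0,0,6,0,-18,70],[0,0,0,10,0,-18,70],[0,0,0,14,0,-18,70],[0,0,0,18,-2,-18,70],[0,0,0,22,-4,-18,70],[0,0,0,26,-6,-18,70],[0,0,0,30,-8,-18,70],[0,0,0,34,-10,-18,70],[0,0,0,37,-12,-18,70],[0,0,0,39,-13,-18,70],[0,0,0,39,-13,-18,70],[0,0,0,39,-13,-18,70]],
  ],
)

```text
time: 14.55
tool_pos: [0.4411, 0.2255, 0.2332]
ee_rot: [3.139, -0.005, 1.418]
wrist_force: [-0.5, 0.6, 0.5]
width: 0.0659
```

Run:
```python
from plan import *
s=snap('top','top7'); s2=snap('scene','scene7')
cv2.imwrite('pics/top7c.png',cv2.resize(s['img'][110:300,150:480],None,fx=2.4,fy=2.4))
u=np.array([np.cos(np.radians(81.3)),np.sin(np.radians(81.3))]); n=np.array([u[1],-u[0]]); seat=np.array([.520,-.1097])
for nm,q in [('top',s),('scene',s2)]:
    W=cloud(q); a=(W[...,:2]-seat)@u; c=(W[...,:2]-seat)@n; z=W[...,2]
    k=(abs(c)<.018)&(z>.055)&(z<.085)&(a<.2)&(a>-.1)
    print(nm,'butt a',np.percentile(a[k],[99.5,100]),'gap a0',a[k].min())
    for t in np.arange(-.1,.14,.04):
        m=k&(abs(a-t)<.008)
        if m.sum()>4: print(round(t,2),'c',(c[m].min()+c[m].max())/2,'z',np.median(z[m]))
    m=(a>-.134)&(a<-.106)&(abs(c)<.07)&(z>.055); print('head c',c[m].min(),c[m].max(),'z95',np.percentile(z[m],95))
b=pickle.load(open('top0.pkl','rb'))
for nm,(u0,v0) in dict(stone=(181,249),tape=(382,127),marker=(402,291)).items():
    p=b['img'][v0-22:v0+22,u0-30:u0+30]; r=cv2.matchTemplate(s['img'][v0-40:v0+40,u0-50:u0+50],p,cv2.TM_CCOEFF_NORMED); print(nm,cv2.minMaxLoc(r)[1],cv2.minMaxLoc(r)[3],'still=(20,18)')
```

```text
top butt a [0.1342765  0.13563647] gap a0 -0.09966503432953135
-0.1 c -5.2944887545935265e-06 z 0.06710422186759177
-0.06 c -0.0006610034708170055 z 0.06597802852452306
-0.02 c -0.0009337937107273151 z 0.0666739568736621
0.02 c -0.0011610250700098282 z 0.06730609606003514
0.06 c -0.0015658310521285716 z 0.06690712171860463
0.1 c -0.0024136188662952276 z 0.06658091799582262
head c -0.046626484641822064 0.05123126114900363 z95 0.07167926063768361
scene butt a [0.13158524 0.13258367] gap a0 -0.09995112374086348
-0.1 c -0.0017970018642589247 z 0.06558291539859974
-0.06 c -0.003153190248169686 z 0.06579789423080891
-0.02 c -0.0026711605217524153 z 0.06582411654787151
0.02 c -0.0025872564185268707 z 0.06572708773856087
0.06 c -0.00364798032939576 z 0.06599580449435563
0.1 c -0.0031325996654376674 z 0.06608221068378985
head c -0.048666648929282 0.051436708847471306 z95 0.07020167371193713
stone 0.17908301949501038 (31, 0) still=(20,18)
tape 0.999022901058197 (20, 18) still=(20,18)
marker 0.9963791966438293 (20, 18) still=(20,18)
```

View pics/top7c.png

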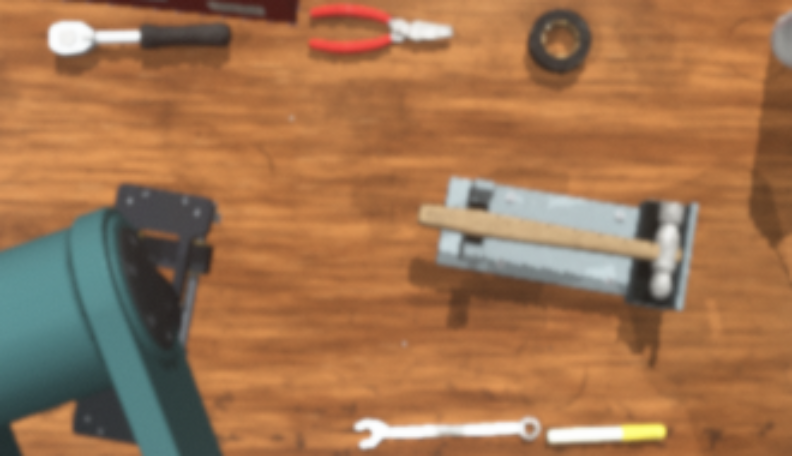

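The hammer is home: butt at y ≈ 135 mm, head x from -48 to +51 mm, heights level. The tape and marker match exactly. The arm hides the stone in the top view, so I'll check it from the scene camera before handing in.

Run:
```python
from plan import *
a=pickle.load(open('scene0.pkl','rb'))['img'];b=pickle.load(open('scene7.pkl','rb'))['img']
r=cv2.matchTemplate(b[165:205,215:260],a[174:194,228:248],cv2.TM_CCOEFF_NORMED);print(cv2.minMaxLoc(r)[1],cv2.minMaxLoc(r)[3],'still=(13,9)')
cv2.imwrite('pics/s7.png',cv2.resize(b[120:320,180:420],None,fx=3,fy=3))
```

```text
0.9710612297058105 (13, 9) still=(13,9)
```

View pics/s7.png

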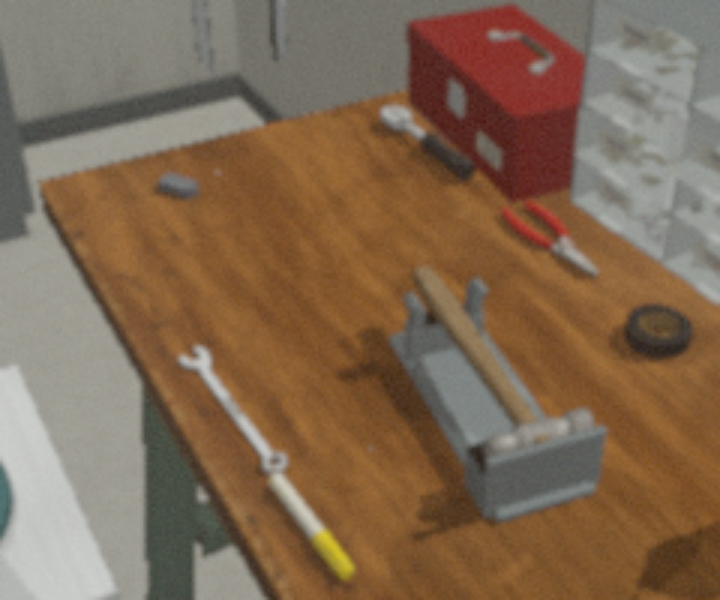

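The stone hasn't moved, the handle is in the fork, and the head is on the pad against the plate. Handing in.

```bash
python3 -c "
from bench import robot
print(robot.close_job())"
```

```text
the job is handed in; nothing more can be done
None
```

The hammer is on the rest, released, with its head on the pad, its end against the stop plate and its handle in the fork. I handed the job in at about 15 s on the robot's clock; no verdict was reported.

- **Carry:** I gripped the handle about 70 mm headward of its midpoint (the balance point is at 72 mm). It carried level, with the handle top within about 2 mm along its length.
- **Placing:** I pushed it up to the stop with a reaction of about 2 to 5 N at the wrist. I then lowered it until the rest took the weight and opened the fingers. Wrist readings stayed under about 7 N at the end of each move.
- **Position:** The head is within about 2.5 mm of the pad's middle sideways. The handle lies within about 1° of the rest's axis and is flat to about 1 to 2 mm.
- **Bystanders:** The tape and marker are unmoved in the top view. The arm hid the stone there, so that check failed; the scene view shows it unmoved.
- **Disagreement:** The top and scene cameras differ by about 3 mm. The top camera puts the butt at 136 mm and the scene camera at 133 mm, where 138 mm is home. Both fit contact with the stop within the calibration and edge error.

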